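# Seat a varnish jar's cap and crack it a quarter turn

## Robot

A 6-joint arm with a two-finger parallel gripper is mounted at the origin on the work surface. World frame = base frame: x ahead of the robot, y to its left, z up, the work surface at z = 0. Lengths are in mm, angles in rad, forces in N, time in s.
With the tool pointing down it reaches from about 325 to 900 mm from the base axis. Payload 6.1 kg.
Tool frame: the origin (TCP) lies at the very end of the fingers, on their centre line; the grasp point (between the pads) lies 19 mm behind it; z points along the fingers, x is the direction in which the jaws open and shut, and the axes are right-handed (so a half turn about z gives the same grasp; the last joint's range is limited). The gripper opens to 87 mm and grips with 3 to 60 N. Pads are 19 mm wide; open, the fingers measure 117 mm over their backs; the gripper's body (75 mm by 190 mm) begins 51 mm behind the grasp point.
Start: joints at [-1.463, 0.22, 1.526, -0, 1.395, -0.126], TCP at [144.791, -607.99, 222.538] pointing down, gripper open.
Joint ranges: [-2.98, 2.98], [-0.91, 2.08], [0.09, 2.57], [-1.24, 4.39], [0.2, 2.65], [-2.68, 2.68]. Speed limits (rad/s): [2.57, 2.57, 3.01, 3.14, 3.14, 3.14].

## Interface

Orientations are given as a unit quaternion [x, y, z, w].
In Python, from cell import env, optics, close_job gives the robot as it stands. The module is installed in compiled form; this text tells all that it offers.
- The arm moves only by the tool servo_tool, never from a script. Its argument "targets" is a list of rows, each a list of 2 entries, a list of its own where there are three numbers: the shift along the tool's x, y, z in cm, then the turn, a rotation vector about the tool's x, y, z in rad. In form: [[[dx, dy, dz], [wx, wy, wz]], ...]. A call has 1 to 10 rows; each row shifts and turns the commanded pose from where the row before left it, along the tool's axes as they then stand; what a row does not reach is not made up. A row lasts 1/10 s, in which the tool goes at most 50 mm and 8.59 degrees, less where a joint would pass 70% of its speed; a pose out of reach is approached as far as the arm can. A call is refused whole if a number of a shift passes 5 or a number of a turn 0.15, either way. A call with a gripper value outside its range is refused whole. "jaw" is the gripper command: -1 is shut, 1 is fully open, values between are in proportion, set as the call begins (left out, the last holds). The fingers move at their own pace and stop on an object; "newtons" is the grip in N (left out, the last holds). Time passes only in rows, so rows that do not move let the fingers close. It gives the time, the measured TCP pose, the force and the opening at its end, in the units of the state.
- env.sense(): the state, without advancing time (a new reading comes with each control period).
- optics.camera(name): name is "scene" or "top" or "wrist"; returns a dict with "color" (400x640x3 uint8, red, green, blue), "range_z" (400x640 float32, mm along the optical axis (not along the pixel's ray), 0 where there is no reading), "intrinsics" (3x3 intrinsics, pixels), "k1" (the pictures are not rectified: a ray, as slopes to the right and down, at radius r is drawn at 1 + k1 r^2 times it, then the intrinsics apply), "R" (3x3) and "t" (3): a world point X has camera coordinates R X + t. Camera axes: x right, y down, z forward; pixel columns grow to the right and rows downward; lengths in mm; the calibration is good to about 2 mm. A picture is of the moment at which its call begins.
- close_job(): hands the job in, once; it reports no verdict.
The state is a dict: "t": time; "joints": joint angles; "qd": joint speeds; "joint_torque": joint torques, N m; "tool_pos": TCP position; "ee_rot": TCP orientation; "contact_force": force on the tool from outside, world axes, zero at the start; "torque": the same for the moment, N m; "opening": finger opening in mm.
Only numpy, scipy, OpenCV 4.12 (cv2) and the standard library are available. Lean on these libraries where they do the work, as an engineer would, in place of code of your own. Each camera call takes 0.05 s, during which the arm holds its last target. There are 200 camera calls.

## Task

Screw the orange cap of the amber varnish jar that is clamped in the round steel holder clockwise until it bottoms out, then back it off a quarter turn so that the jar can vent. Finish still holding the cap in the gripper at that setting, and leave the other things on the bench where they are.

Things in the scene. Friction and masses are not known exactly. Their poses are not given: they have to be found in the camera images.
- jar: Amber glass jar fixed upright in a round dark steel holder (112 mm across, bolted down); origin on the jar's axis at the table surface, z up. The jar is 72 mm across up to z = 66 mm, then slopes in to a 40 mm neck at 78 mm. Three posts of the holder stand round it up to 60 mm high. Neither moves. Its yaw differs from start to start.
- cap_center (a point): Centre, half-way up, of the orange knurled screw cap (50 mm across, 26 mm tall, upright) on the jar's neck, about 107 mm above the table when bottomed. Clockwise from above tightens it; it sinks 4 mm per full turn. At the start it is a third to three fifths of a turn short of its stop. It stays where it is left. Any two opposite sides can be gripped: 25 mm free beside it, 10 mm below its edge.
- cap_mark (a point): Outer end of the white radial stripe on the cap's top face, 22 mm from the axis, level with the top face; it turns with the cap.
- paint_pot_mid (a point): Bystander: centre of a loose grey paint pot with a white lid, 84 mm across, 85 mm tall.
- green_jar_mid (a point): Bystander: centre of a loose green glass jar with a white lid, 68 mm across, 95 mm tall.
- tape_mid (a point): Bystander: centre of a loose roll of yellow masking tape lying flat, 100 mm across, 25 mm tall.
- sander_mid (a point): Bystander: centre of a loose sanding block, 70 x 46 x 26 mm.
- wood_box_mid (a point): Bystander: centre of a loose open wooden box, 160 x 110 x 70 mm.
- scraper_grip (a point): Bystander: handle of a loose scraper, 220 mm long, lying flat.
- brush_grip (a point): Bystander: handle of a loose paint brush, 190 mm long, lying flat beyond the jar.
- cap: The orange screw cap itself: origin on its axis at its lower edge, z up, x towards its white stripe. It turns against about 0.06 N m of friction and cannot be lifted off. Where it bottoms out is not marked and must be felt: there the cap stops dead and the torque climbs until the grip slips.
Not all that is in view belongs to the job. Of the things like the jar, leave any that is yellow; of the rest the smaller one is meant.

How it is judged (in metres and radians):
On the way:
1. the cap is bottomed out on the jar (within 6 degrees of its stop) (x of cap_mark in the frame of jar above 0 m and y of cap_mark in the frame of jar between -0.0023 and 0.0023 m), for 0.2 s.
At the end, for the whole second after the job is handed in: once bottomed out, the cap stands 90 degrees (give or take 20) back from its stop, and through the last second the fingers grip it with over 3 N, grasp point within 25 mm of its centre; bystanders within 30 mm of where they were (y of cap_mark in the frame of jar above 0 m and x of cap_mark in the frame of jar between -0.0075 and 0.0075 m and contact force between the fingers and cap above 3 N and distance between the grasp point and cap_center below 0.025 m and distance of each of paint_pot_mid, green_jar_mid, tape_mid, sander_mid, wood_box_mid, scraper_grip, brush_grip from where it was at the start of the episode below 0.03 m); the arm keeps its last pose, push and grip.
It fails at once if a bystander is shifted by more than 30 mm (distance of any of paint_pot_mid, green_jar_mid, tape_mid, sander_mid, wood_box_mid, scraper_grip, brush_grip from where it was at the start of the episode above 0.03 m).
It also fails if it takes over 72 s, if anything falls off the work surface, if the arm or the gripper's body presses on something with over 40 N, if the wrist force passes 120 N, or if a joint passes its speed limit or range.

## Working session

There is one attempt and no reset: what is moved stays moved. The work goes in short steps, Python scripts to look and compute and a tool call to move; the robot and the scene stay as the last step left them, time stands still between calls to the robot, and variables do not carry over. Pictures are saved under pics/ and viewed, about 8 in all and at most 12, crops included, and the job is handed in when it is done.

Besides the shell and the picture viewer there is one more tool, called as name(argument=value, ...), one argument or row to a line, values as JSON. servo_tool: Moves the arm, as the interface text tells. Its arguments: {"type":"object","properties":{"targets":{"type":"array"},"jaw":{"type":"number"},"newtons":{"type":"number"}},"required":["targets"]}

```bash
mkdir -p pics
cat > h.py <<'E'
import numpy as np, cv2
from cell import env, optics, close_job
from scipy.spatial.transform import Rotation as Ro
def snap(n,f=None):
    c=optics.camera(n)
    if f: cv2.imwrite('pics/'+f,c['color'][:,:,::-1])
    return c
def ray(c,u,v):
    K=np.array(c['intrinsics']);d=np.array([(u-K[0,2])/K[0,0],(v-K[1,2])/K[1,1]])
    s=d.copy()
    for _ in range(20): s=d/(1+c['k1']*(s@s))
    R=np.array(c['R']);t=np.array(c['t'])
    return -R.T@t, R.T@np.array([s[0],s[1],1.])
def onplane(c,u,v,z):
    o,d=ray(c,u,v); return o+d*(z-o[2])/d[2]
def bydepth(c,u,v):
    o,d=ray(c,u,v); return o+d*c['range_z'][int(v),int(u)]
E
python3 - <<'E'
from h import *
a=snap('top','top0.png');snap('scene','scene0.png')
s=env.sense();print(s)
hsv=cv2.cvtColor(a['color'],cv2.COLOR_RGB2HSV)
m=cv2.inRange(hsv,(3,130,90),(20,255,255))
n,l,st,ce=cv2.connectedComponentsWithStats(m)
for i in range(1,n):
    if st[i,4]>60: print(st[i],ce[i],bydepth(a,*ce[i]))
E
```

```text
{'t': 0.1, 'joints': array([-1.46309744e+00,  2.21124628e-01,  1.52748115e+00, -7.57516782e-06,
        1.39471721e+00, -1.26072821e-01]), 'qd': array([-0.00056613,  0.00014184, -0.00262249, -0.00045711, -0.00099403,
        0.0018444 ]), 'joint_torque': array([ 9.73804490e-04, -4.95946097e+01, -3.88519192e+01,  7.01568159e-02,
        5.15309139e-02, -3.42043825e-05]), 'tool_pos': array([ 144.73030701, -607.44085935,  221.56891307]), 'ee_rot': array([ 7.84744752e-01, -6.19818462e-01, -6.08778429e-04, -6.14746186e-04]), 'contact_force': array([-0.81424008,  0.35120324, -0.32181699]), 'torque': array([ 0.02327603, -0.03850301, -0.00941246]), 'opening': 86.92239952559984}
[352  88 121  26 974] [404.03901437 107.23819302] [ 876.14346076 -312.55546113   11.62766275]
[   0   99   48   62 1595] [ 20.47586207 137.05141066] [ 909.45787876 1453.43753991 -517.73355573]
[ 90 144  29  13  85] [103.87058824 149.78823529] [707.46962227 676.60012168  99.97531947]
[333 178  21  21 344] [343.00872093 187.72674419] [581.32651146 -91.80998854 123.02063896]
[266 183  17  16 199] [273.81407035 190.567839
[... 291 characters left out ...]
4.29934753 -49.52839972 170.56116239]
[501 254   4  28  67] [502.7761194 268.1641791] [ 325.22469429 -622.95707629   33.58879171]
[509 255   8  30 136] [512.13235294 269.35294118] [ 327.21433671 -622.12011887   97.22000017]
[ 91 276  37  46 408] [114.95343137 295.96078431] [237.72515637 641.65489979  56.27558779]
[ 609  302   31   49 1309] [624.46676853 326.6631016 ] [   -7.03424866 -1477.87377347  -547.67133419]
[ 278  326  116   74 1633] [316.03612982 378.51132884] [222.53186636 -12.95093942 710.40593532]
[562 367  78  20 322] [602.51863354 376.93478261] [ 190.75366753 -510.47937698  624.71097701]
[555 373  85  27 715] [601.84615385 388.52447552] [ 131.48612895 -580.61609514  524.19142212]
```

View pics/top0.png

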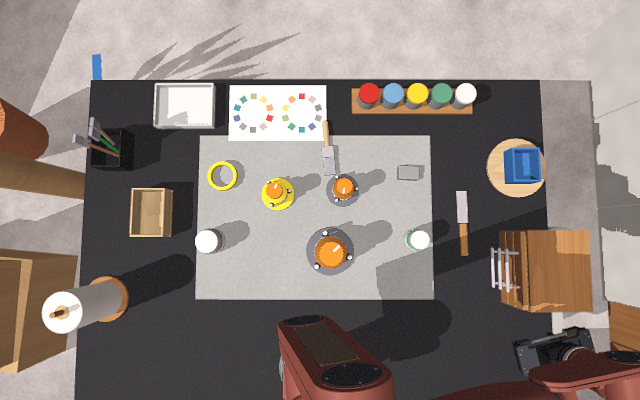

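View pics/scene0.png

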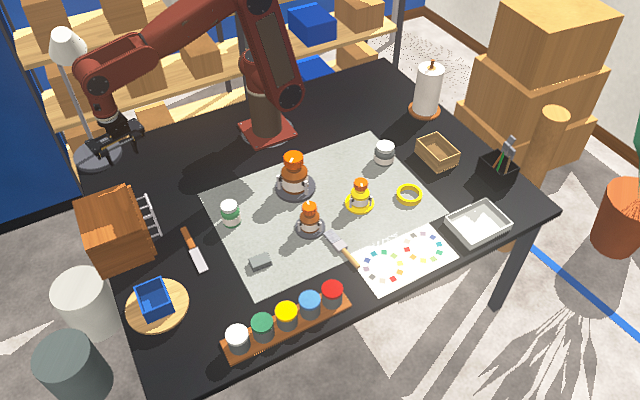

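The top view shows three orange-capped jars: large at (330,252), yellow holder at (274,190), and the smaller grey-holder one at (343,188), world about (581,-92). That last one is the target. I'll move above it, raising as I go.

servo_tool(
  targets=[
    [[0,0,-2],[0,0,0]],
    [[-1.5,-2,-2],[0,0,0]],
    [[-2.8,-3.8,-0.5],[0,0,0]],
    [[-2.8,-3.8,-0.5],[0,0,0]],
    [[-2.8,-3.8,0],[0,0,0]],
    [[-2.8,-3.8,0],[0,0,0]],
    [[-2.8,-3.8,0],[0,0,0]],
    [[-2.8,-3.8,0],[0,0,0]],
    [[-2.8,-3.8,0],[0,0,0]],
    [[-2.8,-3.8,0],[0,0,0]],
  ],
  jaw=1,
)

```text
t: 1.1
tool_pos: [405.3, -298.6, 272.3]
ee_rot: [0.785, -0.62, -0.0, -0.0]
contact_force: [1.3, -0.2, -1.5]
opening: 87.0
```

servo_tool(
  targets=[
    [[-2.8,-3.8,0],[0,0,0]],
    [[-2.8,-3.8,0],[0,0,0]],
    [[-2.8,-3.8,0],[0,0,0]],
    [[-2.8,-3.8,0],[0,0,0]],
    [[-2.8,-3.8,0],[0,0,0]],
    [[0,0,0],[0,0,0]],
    [[0,0,0],[0,0,0]],
  ],
)

```text
t: 1.8
tool_pos: [557.0, -119.1, 271.7]
ee_rot: [0.786, -0.619, -0.001, 0.0]
contact_force: [-0.5, -0.3, 0.3]
opening: 87.1
```

servo_tool(
  targets=[
    [[0,0,0],[0,0,-0.15]],
    [[0,0,0],[0,0,-0.15]],
    [[0,0,0],[0,0,-0.15]],
    [[0,0,0],[0,0,-0.15]],
    [[0,0,0],[0,0,-0.15]],
    [[0,0,0],[0,0,-0.15]],
    [[0,0,0],[0,0,-0.15]],
    [[0,0,0],[0,0,-0.15]],
    [[0,0,0],[0,0,-0.15]],
    [[0,0,0],[0,0,-0.15]],
  ],
)

```text
t: 2.8
tool_pos: [556.0, -121.9, 272.4]
ee_rot: [0.997, 0.083, -0.0, 0.0]
contact_force: [-0.3, 0.7, -0.7]
opening: 87.2
```

servo_tool(
  targets=[
    [[0,0,0],[0,0,-0.15]],
    [[0,0,0],[0,0,-0.15]],
    [[0,0,0],[0,0,-0.15]],
    [[0,0,0],[0,0,-0.15]],
    [[0,0,0],[0,0,-0.15]],
    [[0,0,0],[0,0,-0.15]],
    [[0,0,0],[0,0,-0.15]],
    [[0,0,0],[0,0,-0.15]],
    [[0,0,0],[0,0,0]],
    [[0,0,0],[0,0,0]],
  ],
)

```text
t: 3.8
tool_pos: [556.4, -121.3, 272.5]
ee_rot: [0.778, 0.628, -0.0, -0.0]
contact_force: [-0.3, 0.4, -0.4]
opening: 87.2
```

Run:
```python
from h import *
s=env.sense();print(s['t'],s['joints'],s['tool_pos'],Ro.from_quat(s['ee_rot']).as_matrix().round(3))
a=snap('wrist','w1.png')
hsv=cv2.cvtColor(a['color'],cv2.COLOR_RGB2HSV)
m=cv2.inRange(hsv,(3,130,90),(20,255,255))
n,l,st,ce=cv2.connectedComponentsWithStats(m)
for i in range(1,n):
    if st[i,4]>100: print(st[i],ce[i],bydepth(a,*ce[i]),onplane(a,*ce[i],122))
```

```text
3.8 [-3.52948228e-01  5.92279439e-02  1.61164702e+00 -2.20563050e-04
  1.47099980e+00 -1.71019108e+00] [ 556.36901751 -121.26819431  272.45687372] [[ 0.212  0.977 -0.   ]
 [ 0.977 -0.212 -0.   ]
 [-0.    -0.    -1.   ]]
[ 304    0  105   41 3026] [355.26470588  16.97157964] [413.02616368 -60.73808085 110.9736595 ] [415.38330152 -62.26076255 122.        ]
[   0   95   37   78 1254] [ 14.9800638 141.976874 ] [ 436.88537108 -497.66333656   14.10526066] [ 448.51278143 -396.99835813  122.        ]
[ 537  125   66   55 2690] [569.92007435 150.36840149] [568.37850119 116.89690232 120.67032666] [568.01336015 115.95503266 122.        ]
[ 319  167   63   71 3292] [351.04070474 201.34933171] [573.29323143 -96.40144142 122.52698506] [573.44710917 -96.38621106 122.        ]
[490 261  28  25 171] [502.98830409 270.9122807 ] [532.75483893 -67.25217699 354.91627182] [680.69657649  44.4182715  122.        ]
[493 292  26  27 198] [506.52525253 307.02020202] [539.67043673 -69.64505674 360.61023487] [725.23050616  45.84347733 122.        ]
[ 464  328  167   22 1773] [555.24027073 338.43824027] [544.81146633 -62.36918221 368.64863247] [779.27906084  98.82098551 122.        ]
[293 337  45  15 317] [312.78548896 344.88643533] [ 532.60760093 -118.4520779   370.14028417] [ 726.92172397 -168.68723486  122.        ]
[336 336  63  16 406] [366.         344.70935961] [ 535.03957529 -106.55517632  370.26842316] [ 739.23873605 -110.9477326   122.        ]
[384 336  88  15 618] [431.54530744 343.5566343 ] [537.8613479  -91.87770717 370.45029906] [753.73226566 -39.37061522 122.        ]
```

View pics/w1.png

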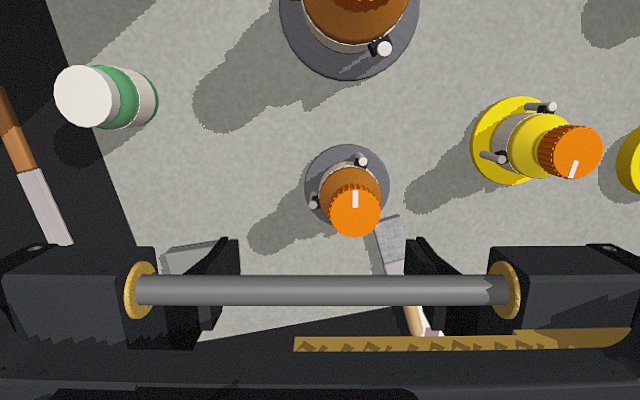

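The wrist view shows the target cap at (354,212) with its white stripe pointing up in the image at (355,198). Next I'll take the top face from depth in both cameras.

```bash
cat >> h.py <<'E'
def topface(c,guess,z0=117,z1=130,rad=40):
    K=np.array(c['intrinsics']);R=np.array(c['R']);t=np.array(c['t'])
    vv,uu=np.nonzero(c['range_z']>0)
    d=cv2.undistortPoints(np.stack([uu,vv],1).astype(np.float64)[:,None],K,np.array([c['k1'],0,0,0.]))[:,0]
    z=c['range_z'][vv,uu]
    P=(np.c_[d*z[:,None],z]-t)@R
    k=(P[:,2]>z0)&(P[:,2]<z1)&(np.hypot(*(P[:,:2]-guess).T)<rad)
    P=P[k];col=c['color'][vv[k],uu[k]].astype(int)
    zt=np.median(P[:,2]);k=abs(P[:,2]-zt)<2;P=P[k];col=col[k]
    (x,y),r=cv2.minEnclosingCircle(P[:,:2].astype(np.float32))
    w=col[:,2]>110
    st=P[w].mean(0)[:2]-[x,y] if w.any() else np.zeros(2)
    print('top z',zt,'centre',x,y,'r',r,'mean',P.mean(0),len(P),'stripe',np.degrees(np.arctan2(st[1],st[0])),w.sum(),st)
E
python3 - <<'E'
from h import *
for n in('top','wrist'): topface(snap(n),[578,-94])
E
```

```text
top z 123.4523937696855 centre 578.8050537109375 -101.0302734375 r 14.37624740600586 mean [ 578.34353567 -105.20768051  123.42207004] 15 stripe 0.0 0 [0. 0.]
top z 122.11035652580603 centre 586.5159301757812 -95.46127319335938 r 25.855030059814453 mean [585.89107234 -95.5075775  122.14782579] 1928 stripe 166.42606221442284 117 [-10.86442145   2.62314959]
```

servo_tool(
  targets=[
    [[0,0,0],[0,0,-0.15]],
    [[0,0,0],[0,0,-0.15]],
    [[0,0,0],[0,0,-0.15]],
    [[0,0,0],[0,0,-0.15]],
    [[0,0,0],[0,0,-0.15]],
    [[0,0,0],[0,0,-0.1]],
    [[0,0,0],[0,0,0]],
    [[0,0,0],[0,0,0]],
  ],
)

```text
t: 4.75
tool_pos: [557.0, -120.3, 272.5]
ee_rot: [0.449, 0.893, -0.0, -0.0]
contact_force: [0.3, 0.5, -0.4]
opening: 87.2
```

Run:
```python
from h import *
for n in('scene','wrist'): topface(snap(n,n+'2.png'),[583,-94])
s=env.sense();R=Ro.from_quat(s['ee_rot']).as_matrix();print(s['joints'],s['tool_pos'],R.round(3))
print(R.T@(np.array([585,-95,112+60])-s['tool_pos']))
```

```text
top z 122.11213101910676 centre 589.795654296875 -98.74105072021484 r 25.822919845581055 mean [590.1780002  -96.60449465 122.13322249] 60 stripe 155.6122540354806 5 [-18.64666874   8.4536959 ]
top z 122.07861362751446 centre 586.697021484375 -95.24347686767578 r 25.891693115234375 mean [585.99066456 -95.78228804 122.09550181] 1879 stripe 152.6478844029162 129 [-9.24940844  4.7846351 ]
[-3.50980120e-01  5.98803273e-02  1.61081944e+00 -2.09670792e-05
  1.47088285e+00 -2.56139065e+00] [ 556.9932876  -120.2420725   272.53543009] [[-0.597  0.802  0.   ]
 [ 0.802  0.597 -0.   ]
 [-0.    -0.    -1.   ]]
[  3.53747579  37.53836277 100.53491161]
```

servo_tool(
  targets=[
    [[0.12,1.9,2],[0,0,0]],
    [[0.11,1.93,2],[0,0,0]],
    [[0,0,3],[0,0,0]],
    [[0,0,3],[0,0,0]],
    [[0,0,3],[0,0,0]],
    [[0,0,1],[0,0,0]],
    [[0,0,0],[0,0,0]],
    [[0,0,0],[0,0,0]],
    [[0,0,0],[0,0,0]],
  ],
)

```text
t: 5.75
tool_pos: [587.7, -95.9, 134.8]
ee_rot: [0.448, 0.894, 0.0, 0.002]
contact_force: [-0.2, 0.3, 1.0]
opening: 86.9
```

Run:
```python
from h import *
for n in ('wrist','scene'): topface(snap(n,n+'3.png'),[585,-95])
s=env.sense();R=Ro.from_quat(s['ee_rot']).as_matrix();print(s['joints'],s['tool_pos'],s['contact_force'],s['torque'])
print(R.T@(np.array([586.3,-95.5,92])-s['tool_pos']))
a=cv2.imread('pics/wrist3.png');b=cv2.imread('pics/scene3.png')[140:280,220:420];b=cv2.resize(b,(571,400));cv2.imwrite('pics/c3.png',cv2.resize(np.hstack([a,b]),(800,264)))
```

```text
top z 122.0732259424509 centre 586.295654296875 -95.40324401855469 r 25.885515213012695 mean [584.13464946 -97.10626307 122.08482724] 5209 stripe 168.78459144801053 290 [-14.07133164   2.79013147]
top z 121.30925145155746 centre 597.1481323242188 -91.31498718261719 r 24.554473876953125 mean [598.5287109  -93.49650329 121.27042041] 34 stripe 0.0 0 [0. 0.]
[-2.94143037e-01  2.24292513e-01  1.69286239e+00  4.53003476e-05
  1.22124998e+00 -2.50687691e+00] [587.47632411 -95.82189364 134.51123489] [-0.01586349 -0.19713018 -0.05613097] [ 0.10831778 -0.11205561  0.02435956]
[ 1.07017089 -0.83125198 42.50713117]
```

View pics/c3.png

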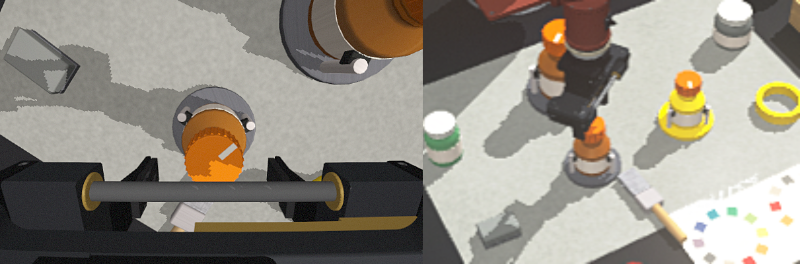

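The wrist view (left) puts the cap at about (215,155) in the crop, between the open fingers, with the stripe visible at (228,151). Centre estimates agree. I'll descend and grip.

servo_tool(
  targets=[
    [[0.1,-0.08,1],[0,0,0]],
    [[0,0,1],[0,0,0]],
    [[0,0,1],[0,0,0]],
    [[0,0,1],[0,0,0]],
    [[0,0,0.25],[0,0,0]],
    [[0,0,0],[0,0,0]],
    [[0,0,0],[0,0,0]],
  ],
)

```text
t: 6.55
tool_pos: [585.3, -95.2, 90.2]
ee_rot: [0.448, 0.894, 0.0, 0.0]
contact_force: [0.1, 0.4, 0.2]
opening: 87.2
```

servo_tool(
  targets=[
    [[0,0,0],[0,0,0]],
    [[0,0,0],[0,0,0]],
    [[0,0,0],[0,0,0]],
    [[0,0,0],[0,0,0]],
    [[0,0,0],[0,0,0]],
    [[0,0,0],[0,0,0]],
    [[0,0,0],[0,0,0]],
    [[0,0,0],[0,0,0]],
    [[0,0,0],[0,0,0]],
    [[0,0,0],[0,0,0]],
  ],
  jaw=-1,
  newtons=25,
)

```text
t: 7.55
tool_pos: [585.8, -96.0, 90.3]
ee_rot: [0.448, 0.894, -0.0, 0.001]
contact_force: [3.2, -4.0, -1.8]
opening: 49.4
```

Run:
```python
from h import *
s=env.sense()
for k in('t','joints','tool_pos','contact_force','torque','opening'):print(k,s[k])
topface(snap('wrist'),[586.3,-95.4])
```

```text
t 7.55
joints [-2.94797578e-01  2.72729234e-01  1.72500587e+00 -8.10516588e-04
  1.14182728e+00 -2.50717948e+00]
tool_pos [585.78404966 -95.99083009  90.33426704]
contact_force [ 3.18783687 -3.98412373 -1.8279507 ]
torque [-0.47052759 -0.58924287  0.00909934]
opening 49.408320299481055
top z 122.05167847533605 centre 577.8793334960938 -101.51676940917969 r 35.75566864013672 mean [584.11336042 -96.98011574 122.04188992] 5761 stripe 125.94567068921539 351 [-7.06609156  9.7450594 ]
```

Gripped, at an opening of 49.4 mm. Now turning clockwise (positive about tool z) while following the thread down.

servo_tool(
  targets=[
    [[0,0,0.01],[0,0,0.15]],
    [[0,0,0.01],[0,0,0.15]],
    [[0,0,0.01],[0,0,0.15]],
    [[0,0,0.01],[0,0,0.15]],
    [[0,0,0.01],[0,0,0.15]],
    [[0,0,0.01],[0,0,0.15]],
    [[0,0,0.01],[0,0,0.15]],
    [[0,0,0.01],[0,0,0.15]],
    [[0,0,0],[0,0,0.1]],
    [[0,0,0],[0,0,0]],
  ],
)

```text
t: 8.6
tool_pos: [585.9, -93.9, 89.5]
ee_rot: [0.898, 0.44, 0.001, -0.0]
contact_force: [3.6, 3.2, -0.7]
opening: 49.1
```

```bash
cat > q.py <<'E'
from h import *
s=env.sense();R=Ro.from_quat(s['ee_rot']).as_matrix()
print('t',s['t'],'j6',s['joints'][5],'yaw',np.arctan2(R[1,0],R[0,0]),'pos',s['tool_pos'],'F',s['contact_force'].round(1),'M',s['torque'].round(3),'tau6',s['joint_torque'][5],'op',s['opening'])
c=snap('wrist')
K=np.array(c['intrinsics']);Rc=np.array(c['R']);t=np.array(c['t'])
g=np.mgrid[-30:31:.5,-30:31:.5].reshape(2,-1).T
X=np.c_[g+[586.3,-95.4],np.full(len(g),122.-0.6)]@Rc.T+t
p=X[:,:2]/X[:,2:];p=p*(1+c['k1']*(p**2).sum(1,keepdims=True))
u=p[:,0]*K[0,0]+K[0,2];v=p[:,1]*K[1,1]+K[1,2]
im=cv2.remap(c['color'],u.astype(np.float32).reshape(122,122),v.astype(np.float32).reshape(122,122),1).reshape(-1,3).astype(int)
r=np.hypot(*g.T);zz=cv2.remap(c['range_z'],u.astype(np.float32).reshape(122,122),v.astype(np.float32).reshape(122,122),0).ravel()
k=(r<23)&(r>6)&(im[:,2]>110)&(im.min(1)>0.6*im.max(1))&(abs(zz-X[:,2])<4)
w=g[k]
if len(w): print('stripe',len(w),'ang',np.arctan2(w[:,1].mean(),w[:,0].mean()),'mean',w.mean(0))
E
python3 q.py
```

```text
t 8.6 j6 -1.206125654524739 yaw 0.9119516156109997 pos [585.85278012 -93.9342065   89.47971136] F [ 3.6  3.2 -0.7] M [ 0.76  -0.864 -0.091] tau6 1.0538522154092789 op 49.14135891576865
stripe 227 ang 1.643846138828526 mean [-1.26872247 17.33700441]
```

servo_tool(
  targets=[
    [[0,0,0.01],[0,0,0.1]],
    [[0,0,0.01],[0,0,0.1]],
    [[0,0,0.01],[0,0,0.1]],
    [[0,0,0],[0,0,0.1]],
    [[0,0,0],[0,0,0]],
    [[0,0,0],[0,0,0]],
  ],
)

```text
t: 9.25
tool_pos: [586.4, -93.5, 89.2]
ee_rot: [0.967, 0.255, 0.002, -0.001]
contact_force: [6.2, 5.4, -1.5]
opening: 49.3
```

```bash
python3 q.py
```

```text
t 9.25 j6 -0.8095035837579078 yaw 0.5153836248365485 pos [586.37970369 -93.5194468   89.239922  ] F [ 6.2  5.4 -1.5] M [ 9.150e-01 -1.288e+00  1.000e-03] tau6 0.021229370031505823 op 49.30152579422961
stripe 235 ang 1.2600929125980167 mean [ 5.32553191 16.58510638]
```

servo_tool(
  targets=[
    [[0,0,0.01],[0,0,0.1]],
    [[0,0,0.01],[0,0,0.1]],
    [[0,0,0],[0,0,0.1]],
    [[0,0,0],[0,0,0]],
    [[0,0,0],[0,0,0]],
  ],
)

```text
t: 9.8
tool_pos: [586.9, -93.4, 89.1]
ee_rot: [0.994, 0.107, 0.002, -0.001]
contact_force: [7.6, 6.4, -3.5]
opening: 49.4
```

```bash
python3 q.py
```

```text
t 9.8 j6 -0.5094917512641028 yaw 0.215369213829564 pos [586.89285071 -93.3645082   89.12036342] F [ 7.6  6.4 -3.5] M [ 0.997 -1.519 -0.02 ] tau6 0.02409509033896029 op 49.37679899353914
stripe 235 ang 0.9690131971277723 mean [ 9.84255319 14.33191489]
```

servo_tool(
  targets=[
    [[0.07,-0.05,0.01],[0,0,0.06]],
    [[0.07,-0.04,0],[0,0,0.06]],
    [[0,0,0],[0,0,0.06]],
    [[0,0,0.01],[0,0,0.06]],
    [[0,0,0],[0,0,0.06]],
  ],
)

```text
t: 10.35
tool_pos: [587.5, -93.3, 88.9]
ee_rot: [0.999, -0.043, 0.001, -0.001]
contact_force: [5.3, 2.6, -2.5]
opening: 49.2
```

```bash
python3 q.py
```

```text
t 10.35 j6 -0.2049244349202946 yaw -0.0867507604255988 pos [587.46341176 -93.25207887  88.87757456] F [ 5.3  2.6 -2.5] M [ 0.343 -1.134  0.071] tau6 -0.7184959016740322 op 49.219812579054164
stripe 231 ang 0.6824730465703823 mean [13.53679654 11.0021645 ]
```

servo_tool(
  targets=[
    [[0,0,0.01],[0,0,0.06]],
    [[0,0,0],[0,0,0.06]],
    [[0,0,0],[0,0,0.06]],
    [[0,0,0.01],[0,0,0.06]],
    [[0,0,0],[0,0,0.06]],
  ],
)

```text
t: 10.9
tool_pos: [588.0, -93.4, 88.7]
ee_rot: [0.981, -0.192, 0.002, -0.001]
contact_force: [7.7, 1.3, -3.2]
opening: 49.3
```

```bash
python3 q.py
```

```text
t 10.9 j6 0.0950958529538957 yaw -0.3868158707615888 pos [587.95304479 -93.39218798  88.72305435] F [ 7.7  1.3 -3.2] M [ 0.263 -1.407  0.082] tau6 -0.7160771079361439 op 49.3250070727567
stripe 232 ang 0.39026406897694044 mean [16.12068966  6.63146552]
```

servo_tool(
  targets=[
    [[0.08,-0.05,0.01],[0,0,0.06]],
    [[0,0,0],[0,0,0.06]],
    [[0,0,0],[0,0,0.06]],
    [[0,0,0.01],[0,0,0.06]],
  ],
)

```text
t: 11.35
tool_pos: [588.4, -93.6, 88.5]
ee_rot: [0.951, -0.308, 0.001, -0.0]
contact_force: [5.3, 0.7, -0.9]
opening: 49.3
```

```bash
python3 q.py
```

```text
t 11.35 j6 0.3357951685371759 yaw -0.6267832684703165 pos [588.3608628  -93.62222498  88.52149772] F [ 5.3  0.7 -0.9] M [ 0.053 -0.987  0.018] tau6 -0.7220359705388546 op 49.34589659684333
stripe 223 ang 0.15010537724784112 mean [17.2264574   2.60538117]
```

servo_tool(
  targets=[
    [[0,0,0.01],[0,0,0.06]],
    [[0,0,0],[0,0,0.06]],
    [[0,0,0],[0,0,0.06]],
    [[0,0,0.01],[0,0,0.06]],
  ],
)

```text
t: 11.8
tool_pos: [588.7, -93.9, 88.4]
ee_rot: [0.908, -0.42, 0.002, -0.001]
contact_force: [6.6, 0.2, -3.0]
opening: 49.1
```

```bash
python3 q.py
```

```text
t 11.8 j6 0.5757848700007158 yaw -0.8668157899058542 pos [588.65639358 -93.91845869  88.3785526 ] F [ 6.6  0.2 -3. ] M [-0.179 -1.084  0.033] tau6 -0.7206945866346359 op 49.09431879560697
stripe 223 ang -0.08162578841064365 mean [17.26681614 -1.41255605]
```

Turned 3.08 rad so far without meeting a stop, and the stripe follows the tool one to one.

servo_tool(
  targets=[
    [[0.05,-0.05,0.01],[0,0,0.06]],
    [[0,0,0],[0,0,0.06]],
    [[0,0,0],[0,0,0.06]],
  ],
)

```text
t: 12.15
tool_pos: [588.9, -94.2, 88.2]
ee_rot: [0.866, -0.5, 0.001, -0.0]
contact_force: [4.3, -1.5, -2.4]
opening: 49.2
```

```bash
python3 q.py
```

```text
t 12.15 j6 0.7560867183444511 yaw -1.0468386558737584 pos [588.86366512 -94.1703626   88.24092162] F [ 4.3 -1.5 -2.4] M [-0.231 -0.781  0.109] tau6 -0.7241024449467659 op 49.239958319387355
stripe 229 ang -0.2640337145267731 mean [16.5        -4.46069869]
```

servo_tool(
  targets=[
    [[0,0,0.01],[0,0,0.06]],
    [[0,0,0],[0,0,0.06]],
    [[0,0,0],[0,0,0.06]],
  ],
)

```text
t: 12.5
tool_pos: [589.0, -94.4, 88.2]
ee_rot: [0.818, -0.575, 0.001, -0.0]
contact_force: [6.3, -2.2, -2.7]
opening: 49.2
```

```bash
python3 q.py
```

```text
t 12.5 j6 0.9353391797045398 yaw -1.2261529544818055 pos [588.98051561 -94.44346738  88.15713536] F [ 6.3 -2.2 -2.7] M [-0.503 -0.95   0.018] tau6 -0.722693894058466 op 49.179061340023765
stripe 225 ang -0.4342678891458506 mean [15.74444444 -7.30222222]
```

servo_tool(
  targets=[
    [[0.03,-0.04,0.01],[0,0,0.06]],
    [[0,0,0],[0,0,0.06]],
    [[0,0,0],[0,0,0.04]],
  ],
)

```text
t: 12.85
tool_pos: [588.9, -94.7, 88.1]
ee_rot: [0.77, -0.638, 0.001, 0.0]
contact_force: [3.6, -3.1, 0.3]
opening: 49.3
```

```bash
python3 q.py
```

```text
t 12.85 j6 1.0939173944352147 yaw -1.384275716408969 pos [588.87003104 -94.73934173  88.13290324] F [ 3.6 -3.1  0.3] M [-0.469 -0.41   0.594] tau6 0.4432697966694832 op 49.28345554901739
stripe 263 ang -0.5029319582847838 mean [13.97908745 -7.69011407]
```

servo_tool(
  targets=[
    [[0,0,0.01],[0,0,0.06]],
    [[0,0,0],[0,0,0.06]],
    [[0,0,0],[0,0,0.04]],
  ],
)

```text
t: 13.2
tool_pos: [589.1, -95.0, 88.2]
ee_rot: [0.716, -0.698, 0.001, 0.0]
contact_force: [2.7, -3.0, -0.7]
opening: 49.5
```

```bash
python3 q.py
```

```text
t 13.2 j6 1.253829948715699 yaw -1.5443216593282139 pos [589.12880386 -94.97148158  88.23665921] F [ 2.7 -3.  -0.7] M [-0.499 -0.466  0.997] tau6 0.5691896751523018 op 49.51078638855803
stripe 279 ang -0.4913553058905465 mean [14.02867384 -7.50716846]
```

The torque climbs to 1.0 N·m while the stripe stalls near -0.50 rad and the tool slips, so this is the stop. I'll record the stripe angle accurately here before backing off.

```bash
cat >> q.py <<'E'
import sys
o=im.reshape(122,122,3).astype(np.uint8).copy()
o=np.concatenate([o,np.where(k.reshape(122,122,1),[255,0,255],o).astype(np.uint8)],1)
cv2.imwrite('pics/%s.png'%sys.argv[1],cv2.resize(o[:,:,::-1],None,fx=3,fy=3,interpolation=0))
E
python3 q.py stop
```

```text
t 13.25 j6 1.2558666793678859 yaw -1.54642652542401 pos [589.0775322  -94.95241474  88.21015948] F [ 3.1 -4.6  0.8] M [-0.641 -0.57   0.336] tau6 0.3104863129556179 op 49.354022128078945
stripe 277 ang -0.48844683415293655 mean [14.02888087 -7.45487365]
```

View pics/stop.png

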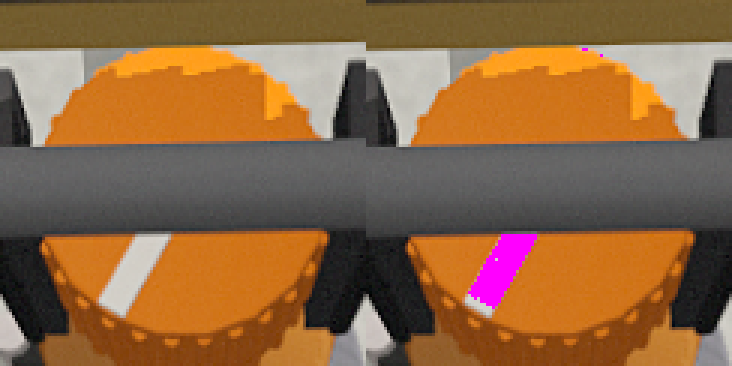

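The patch shows the stripe as a clean line from (152,235) to (113,310), an angle of about -0.48 rad at the stop. Backing off a quarter turn anticlockwise brings it to about +1.08.

servo_tool(
  targets=[
    [[0,0,-0.01],[0,0,-0.14]],
    [[0,0,-0.01],[0,0,-0.14]],
    [[0,0,-0.01],[0,0,-0.14]],
    [[0,0,-0.01],[0,0,-0.14]],
    [[0,0,-0.01],[0,0,-0.14]],
    [[0,0,-0.01],[0,0,-0.14]],
    [[0,0,-0.01],[0,0,-0.14]],
    [[0,0,-0.01],[0,0,-0.14]],
    [[0,0,-0.01],[0,0,-0.14]],
    [[0,0,0],[0,0,0]],
  ],
)

```text
t: 14.3
tool_pos: [587.9, -93.3, 88.8]
ee_rot: [0.99, -0.141, -0.001, -0.001]
contact_force: [-1.7, 1.5, 4.7]
opening: 48.9
```

```bash
python3 q.py b1
```

```text
t 14.3 j6 -0.0077067916814908075 yaw -0.28307865855678055 pos [587.85537039 -93.33904072  88.82414457] F [-1.7  1.5  4.7] M [0.256 0.21  0.008] tau6 -1.5469765663146973 op 48.89529244616561
stripe 276 ang 0.7375030036037834 mean [12.13949275 11.02898551]
```

servo_tool(
  targets=[
    [[0,0,-0.01],[0,0,-0.11]],
    [[0,0,-0.01],[0,0,-0.11]],
    [[0,0,0],[0,0,-0.11]],
    [[0,0,0],[0,0,0]],
    [[0,0,0],[0,0,0]],
    [[0,0,0],[0,0,0]],
  ],
)

```text
t: 14.95
tool_pos: [587.3, -93.3, 89.0]
ee_rot: [1.0, 0.021, -0.001, -0.001]
contact_force: [-3.9, 2.1, 7.4]
opening: 49.4
```

```bash
python3 q.py b2
python3 - <<'E'
from h import *
snap('top','top9.png')
a,b=cv2.imread('pics/top0.png')[60:320,60:500],cv2.imread('pics/top9.png')[60:320,60:500]
b2=cv2.imread('pics/b2.png')
o=np.vstack([np.hstack([a,b])]);o=cv2.resize(o,(800,236));z=np.zeros((366,800,3),np.uint8);z[:,:732]=b2;z=cv2.resize(z,(800,360))
cv2.imwrite('pics/end.png',np.vstack([o,z]))
E
```

```text
t 14.95 j6 -0.3322131306387637 yaw 0.04154309496337875 pos [587.32401235 -93.25439923  88.983499  ] F [-3.9  2.1  7.4] M [0.329 0.55  0.05 ] tau6 0.044731590896844864 op 49.40554817235467
stripe 278 ang 1.0534908267353835 mean [ 8.09172662 14.22122302]
```

View pics/end.png

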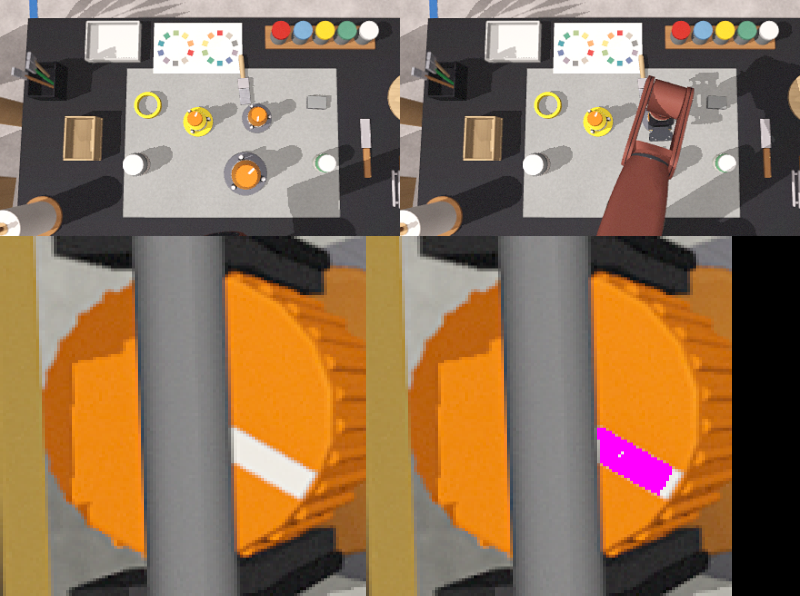

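The top views before and after show the bystanders unmoved. The cap stripe now runs from (232,440) to (308,487), at about +1.0 to +1.05 rad. That is 85–90° back from the stop, so I'm handing in.

```bash
python3 -c "
from h import *
close_job()"
```

```text
the job is handed in; nothing more can be done
```

I tightened the orange cap on the smaller grey-holder jar to its stop, then backed it off about a quarter turn. I handed in with the gripper still holding the cap.

- **Stop:** After about 3.5 rad clockwise the torque rose from about 0.08 to 1.0 N·m. The stripe stalled near -0.49 rad while the tool kept turning and slipped, and it stayed there for more than 0.35 s.
- **Back-off:** The tool turned back 1.59 rad. The stripe moved by 85° when I fitted its line and 88° when I used its centroid. Both are within the 90 ± 20° limit.
- **Grip:** The commanded grip is 25 N and the jaw opening is 49.4 mm. I judged the grip by the opening and by the cap following the tool, not by a direct force reading. By the camera and tool readings, the grasp point is within a few mm of the cap's centre.
- **Bystanders:** The top views before and after show no visible shift in those in view. The arm partly hid the scraper in the last one, so that one was not fully checked. I did not measure any of their positions numerically.
- **Disagreement:** The camera put the cap's centre 2–3 mm from where the grip settled. That gave up to about 10 N of sideways force, which I trimmed down while turning.

The job finished at about 15 s of the 72 s allowed.

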